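# Index the carving to the chalked petal and lock it

### The arm

A 7-joint arm with a two-finger parallel gripper is mounted at the origin on the work surface. World frame = base frame: x ahead of the robot, y to its left, z up, the work surface at z = 0. Lengths are in m, angles in rad, forces in N, time in s.
With the tool pointing down it reaches from about 0.4 to 0.85 m from the base axis. Payload 10.4 kg.
Tool frame: the origin (TCP) lies where the fingers leave the gripper's body, on its centre line; the fingertips stand 73 mm ahead of it and the grasp point (between the pads) lies 54 mm ahead of it; z points along the fingers, y is the line along which they close (so a half turn about z gives the same grasp; the last joint's range is limited). The gripper opens to 85 mm and grips with 20 to 120 N. Pads are 22 mm wide; open, the fingers measure 114 mm over their backs; the gripper's body (76 mm by 85 mm) begins 54 mm behind the grasp point. The pads swing forward as they close: fully open they stand 13 mm farther back than shut.
Start: joints at [1.153, 0.332, -0.065, 1.46, 0.022, 1.35, -0.088], TCP at [0.24, -0.577, 0.304] pointing down, gripper open.
Joint ranges: [-2.6, 2.6], [-0.5, 2.12], [-1.47, 1.34], [0.16, 2.42], [-1.27, 4.41], [0.06, 2.06], [-2.6, 2.6]. Speed limits (rad/s): [2.22, 2.22, 2.79, 2.79, 3.14, 3.14, 3.14].

### API

Orientations are given as a unit quaternion [x, y, z, w].
In Python, from workcell import manip, camera gives the robot as it stands. The module is installed in compiled form; this text tells all that it offers.
- The arm moves only by the shell command python3 -m creep 'ROWS' [OPENING] [FORCE]. ROWS is JSON, a list of rows, each a list of 2 entries, a list of its own where there are three numbers: the shift along the tool's x, y, z in mm, then the turn about the tool's z in rad. In form: [[[tx, ty, tz], twist], ...]. A call has 1 to 5 rows; each row is the pose to reach, as a shift and turn from the pose commanded when the call began, along the tool's axes at that moment; what a row does not reach only later rows make up. A row lasts 1/12 s, in which the tool goes at most 41.7 mm and 7.16 degrees, less where a joint would pass 70% of its speed; a pose out of reach is approached as far as the arm can. A call with a gripper value outside its range is refused whole. OPENING is the opening, from 0 (shut) to 1 (fully open), set as the call begins (- or left out, the last holds). The fingers move at their own pace and stop on an object; FORCE is the grip in N (left out, the last holds). Time passes only in rows, so rows that repeat a pose let the fingers close. It gives the time, the measured TCP pose, the force, the opening and the grip force at its end, in the units of the state.
- manip.get_obs(): the state, without advancing time (a new reading comes with each control period).
- camera(name): name is "scene" or "top" or "wrist"; returns a dict with "pixels" (420x560x3 uint8, red, green, blue), "z_map" (420x560 float32, m along the optical axis (not along the pixel's ray), 0 where there is no reading), "fx", "fy", "cx", "cy" (pixels), "extrinsics" (4x4, takes a point from world to camera coordinates). Camera axes: x right, y down, z forward; pixel columns grow to the right and rows downward; lengths in m; the calibration is good to about 2 mm. A picture is of the moment at which its call begins.
- manip.hand_in(): hands the job in; it is judged then, once.
The state is a dict: "clock": time; "joint_pos": joint angles; "joint_velocities": joint speeds; "tau": joint torques, N m; "position": TCP position; "ee_rot": TCP orientation; "ft_force": force on the tool from outside, world axes, zero at the start; "torque": the same for the moment, N m; "grip_width": opening from 0.0 (shut) to 1.0 (fully open); "grasp_force": force on a finger pad.
Only numpy, scipy, OpenCV 4.12 (cv2) and the standard library are available. Lean on these libraries where they do the work, as an engineer would, in place of code of your own. Each camera call takes 0.05 s, during which the arm holds its last target. There are 200 camera calls.

### The job

The rosette on the carver's indexing table has one petal chalked red that must be recut. Throw the lock lever with the yellow ball outwards to free the table, push the table round by its spoke handles, click by click, until it rests in the click where the red petal points at the brass pointer, then throw the lever back in so that the table is locked there. Keep the gripper and arm off the carving and leave the loose tools and other things on the bench where they are.

Things in the scene. Friction and masses are not known exactly. Their poses are not given: they have to be found in the camera images.
- faceplate (a joint): angle of the iron faceplate (220 mm across, top 105 mm above bench), rad, counter-clockwise from above positive. 12 spring clicks, 30 degrees apart, at multiples of 30; red petal at the pointer at 0 or any whole turn. Starts 2 to 5 clicks below 0. Pushed past half-way it snaps into the next click by itself; takes about 5 N rising to 12 N at a handle. Turns endlessly; cannot turn while locked
- axis_point (a point): fixed point on the table's upright axis, at the height of the spoke handles (100 mm above bench). Green iron base below, 300 mm across, bolted down. Seen from above the lock lever stands 90 degrees clockwise of the pointer; the pointer's bracket is the only other thing above 75 mm outside the faceplate; the side opposite the lever is clear but for low loose things
- bar0 (a point): centre of the black ball (28 mm) ending spoke handle 0: a level steel bar, 14 mm thick, 100 mm above the bench, one of four, 90 degrees apart, fixed to the faceplate. Plain bar to push against from radius 110 mm (faceplate edge) to 154 mm; ball at radius 168 mm. Only castings under 70 mm high lie below
- bar1 (a point): centre of the black ball (28 mm) ending spoke handle 1: a level steel bar, 14 mm thick, 100 mm above the bench, one of four, 90 degrees apart, fixed to the faceplate. Plain bar to push against from radius 110 mm (faceplate edge) to 154 mm; ball at radius 168 mm. Only castings under 70 mm high lie below
- bar2 (a point): centre of the black ball (28 mm) ending spoke handle 2: a level steel bar, 14 mm thick, 100 mm above the bench, one of four, 90 degrees apart, fixed to the faceplate. Plain bar to push against from radius 110 mm (faceplate edge) to 154 mm; ball at radius 168 mm. Only castings under 70 mm high lie below
- bar3 (a point): centre of the black ball (28 mm) ending spoke handle 3: a level steel bar, 14 mm thick, 100 mm above the bench, one of four, 90 degrees apart, fixed to the faceplate. Plain bar to push against from radius 110 mm (faceplate edge) to 154 mm; ball at radius 168 mm. Only castings under 70 mm high lie below
- rosette: the carving: wooden rosette of 12 petals, 172 mm across, 31 mm high, screwed centrally on the faceplate; origin at the centre of its underside, top about 136 mm above bench. One petal is chalked red. Not to be touched
- mark (a point): outer end of the red petal, on top of the rosette, 76 mm from the axis, 137 mm above the bench
- pointer (a point): fixed point 76 mm from the axis, just in front of the brass pointer's tip: the mark comes here when the red petal is at the pointer. The pointer's green bracket stands outside the handles (radius 180 to 192 mm) and reaches in over them, 150 mm high
- lock_lever (a joint): angle of the lock lever, rad: 0 = in, nose down in one of the 12 slots of the locking ring, table locked; 0.42 = right out, table free. Swings in the upright plane through the table's axis. Weighted: below about 0.26 it falls in by itself, above it falls out; about 1 N at the ball moves it. With no slot under the nose it stops near 0.14
- lever_ball (a point): centre of the yellow ball (40 mm) on the lock lever, about 188 mm above bench, 140 mm from the pivot. In: leans 0.15 rad towards the axis, 184 mm from it; out: leans 0.27 rad away, 242 mm from it. Shaft below: 14 mm bar. Can be pushed from either side with fingers pointing down
- lever_pivot (a point): fixed point: pivot of the lock lever, 205 mm from the table's axis, 50 mm above the bench; outwards is the level direction from axis_point to here
- gouge_long: carving gouge with light wooden handle, 250 mm long, 30 mm high, lying beside the table; origin on the bench under the ferrule
- gouge_short: carving gouge with red handle, 225 mm long, lying to the robot's right
- mallet: round dark wooden carver's mallet standing on its head, 94 mm across, 252 mm high; origin under its centre
- packing_block: light wooden packing block 180 x 70 x 45 mm beyond the table; origin under its centre
- oilstone: grey sharpening stone on a dark wooden base, 210 x 80 x 35 mm; origin under its centre
- oil_bottle: amber bottle 72 mm across, 150 mm high; origin under its centre
- mug: blue mug 82 mm across, 95 mm high; origin under its centre
- dust_brush: dusting brush 220 mm long, lying on the left; origin under it

How it is judged:
On the way, in this order (a step that is already met when the one before it is completed fails the run):
1. the lock lever is thrown right out (value of joint lock_lever above 0.38 rad), for 0.2 s.
2. with the lever out, the red petal rests at the pointer (value of joint lock_lever above 0.3 rad and horizontal distance between mark and pointer below 0.006 m and velocity of joint faceplate between -0.1 and 0.1 rad/s), for 0.2 s.
3. the lock lever is in, its nose down in the slot (value of joint lock_lever below 0.05 rad), for 0.2 s.
At the end, for the whole second after the job is handed in: The red petal's outer end is within 6 mm (seen from above) of the pointer's point, the table is at rest, and the lock lever is fully in (angle below 0.05 rad), its nose down in the slot (value of joint lock_lever below 0.05 rad and horizontal distance between mark and pointer below 0.006 m and velocity of joint faceplate between -0.05 and 0.05 rad/s); the robot touches nothing.
It fails at once if the gripper or arm touches the carving (contact force between any of the fingers, the arm and rosette above 1 N).
It fails at once if a loose thing on the bench is moved by more than 30 mm (distance of any of gouge_long, gouge_short, mallet, packing_block, oilstone, oil_bottle, mug, dust_brush from where it was at the start of the episode above 0.03 m).
It also fails if it takes over 72 s, if anything falls off the work surface, if the arm or the gripper's body presses on something with over 40 N, if the wrist force passes 120 N, or if a joint passes its speed limit or range.

## Working session

There is one attempt and no reset: what is moved stays moved. The work goes in short steps, Python scripts to look and compute and a shell command to move; the robot and the scene stay as the last step left them, time stands still between calls to the robot, and variables do not carry over. Pictures are saved under pics/ and viewed, at most 10 in all, crops included, and the job is handed in when it is done.

```bash
mkdir -p pics; cat > h.py <<'E'
import numpy as np, cv2
from workcell import manip, camera
def cloud(c):
    z=c["z_map"]; v,u=np.indices(z.shape)
    P=np.stack([(u-c["cx"])/c["fx"]*z,(v-c["cy"])/c["fy"]*z,z,np.ones_like(z)],-1)
    return (P@np.linalg.inv(c["extrinsics"]).T)[...,:3]
def save(c,n): cv2.imwrite("pics/"+n,c["pixels"][...,::-1])
E
python3 - <<'E'
from h import *
o=manip.get_obs(); print({k:np.round(v,3) for k,v in o.items()})
for n in("top","scene"):
    c=camera(n); save(c,n+"0.png"); np.savez(n+".npz",**c)
    P=cloud(c);hsv=cv2.cvtColor(c["pixels"],cv2.COLOR_RGB2HSV);H,S,V=[hsv[...,i].astype(int) for i in range(3)]
    ok=c["z_map"]>0
    print(n,"cam at",np.linalg.inv(c["extrinsics"])[:3,3].round(3))
    for nm,m in dict(yellow=(H>20)&(H<35)&(S>170)&(V>120)&(P[...,2]>.14)&(P[...,2]<.22),red=((H<8)|(H>172))&(S>130)&(P[...,2]>.115)&(P[...,2]<.16)).items():
        m=m&ok; vv,uu=np.nonzero(m); print(nm,m.sum(), P[m].mean(0).round(4) if m.any() else 0, np.ptp(P[m],0).round(3) if m.any() else 0, uu.mean() if m.any() else 0, vv.mean() if m.any() else 0)
E
```

```text
{'clock': np.float64(0.0), 'joint_pos': array([ 1.153,  0.333, -0.065,  1.461,  0.022,  1.35 , -0.089]), 'joint_velocities': array([-0.001,  0.001, -0.001, -0.001, -0.001,  0.001,  0.003]), 'tau': array([ 1.0000e-03, -6.2546e+01,  4.9000e-02, -3.9161e+01,  1.6000e-02,
        1.0000e-02,  0.0000e+00]), 'position': array([ 0.24 , -0.577,  0.303]), 'ee_rot': array([ 0.981,  0.196, -0.   , -0.001]), 'ft_force': array([-0.62 ,  0.147, -0.107]), 'torque': array([-0.021,  0.035, -0.018]), 'grasp_force': np.float64(0.0), 'grip_width': np.float64(1.005)}
top cam at [ 0.451 -0.007  1.851]
yellow 99 [0.469  0.0803 0.2033] [0.035 0.032 0.029] 250.11111111111111 234.21212121212122
red 187 [ 0.5672 -0.1688  0.1385] [0.194 1.005 0.043] 327.19251336898395 204.01069518716577
scene cam at [ 1.382 -0.695  1.363]
yellow 41 [0.4752 0.0753 0.2003] [0.032 0.025 0.019] 294.0 167.29268292682926
red 133 [ 0.5817 -0.3443  0.14  ] [1.376 0.581 0.033] 214.0751879699248 255.45864661654136
```

View pics/top0.png

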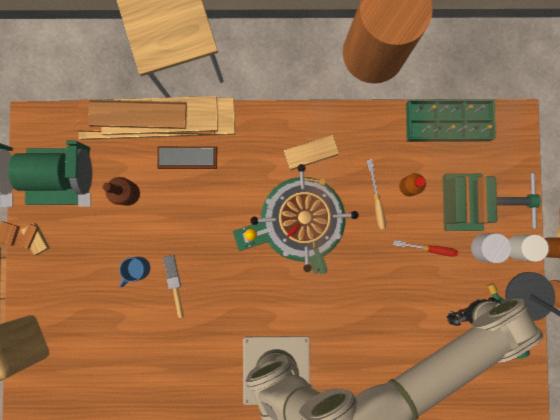

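View pics/scene0.png

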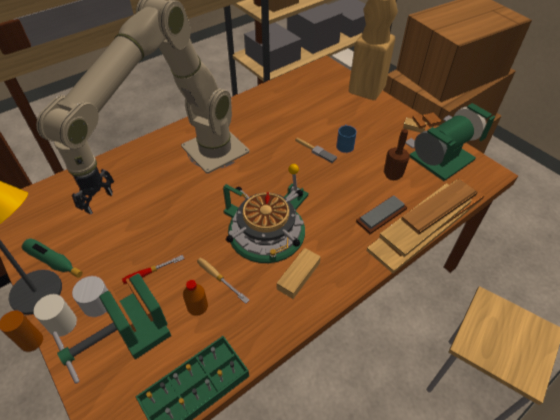

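The top view shows the rosette centre at about (305,217), the handle balls at (301,168), (354,215), (307,267) and (254,220), the red petal at about (293,229), the pointer bracket at (318,262) and the lever ball at (250,235). The gouge lies at (377,200). In the scene view the yellow ball is at (294,168).

```bash
python3 - <<'E'
from h import *
c=dict(np.load("top.npz"));M=np.linalg.inv(c["extrinsics"])
def ray(u,v,z):
    d=M[:3,:3]@[(u-c["cx"])/c["fx"],(v-c["cy"])/c["fy"],1]; o=M[:3,3]; return o+d*(z-o[2])/d[2]
P=cloud(c);hsv=cv2.cvtColor(c["pixels"],cv2.COLOR_RGB2HSV);H,S,V=[hsv[...,i].astype(int) for i in range(3)]
B=[]
for u0,v0 in((301,168),(354,215),(307,267),(254,220)):
    m=np.zeros(V.shape,bool); m[v0-7:v0+8,u0-7:u0+8]=1; m&=(V<50)
    vv,uu=np.nonzero(m&(np.hypot(np.arange(560)[None]-u0,np.arange(420)[:,None]-v0)<6)); B.append(ray(uu.mean(),vv.mean(),.1)); print(len(vv),uu.mean(),vv.mean(),B[-1].round(4))
B=np.array(B); ax=B.mean(0); print("axis",ax, "r",np.linalg.norm(B-ax,axis=1).round(4),"ang",np.degrees(np.arctan2(*(B-ax)[:,1::-1].T)).round(1))
def ang(p): return np.degrees(np.arctan2(p[1]-ax[1],p[0]-ax[0])), np.hypot(*(p-ax)[:2])
m=((H<8)|(H>172))&(S>150)&(np.hypot(P[...,0]-ax[0],P[...,1]-ax[1])<.1)
vv,uu=np.nonzero(m);print("red",len(vv),ang(ray(uu.mean(),vv.mean(),.136)))
m=(H>20)&(H<35)&(S>170)&(V>120)&(P[...,2]>.14)&(P[...,2]<.22); vv,uu=np.nonzero(m);p=ray(uu.mean(),vv.mean(),.19);print("lever",p,ang(p))
m=(H>35)&(H<90)&(S>60)&(P[...,2]>.12)&(P[...,2]<.17)&(np.hypot(P[...,0]-ax[0],P[...,1]-ax[1])<.25);vv,uu=np.nonzero(m);p=ray(uu.mean(),vv.mean(),.15);print("brk",len(vv),p,ang(p))
# loose things near
r=np.hypot(P[...,0]-ax[0],P[...,1]-ax[1]); 
# rosette centre by mask of brown rows
x=c["pixels"][150:290,225:385,::-1]; cv2.imwrite("pics/crop.png",cv2.resize(x,None,fx=4.9,fy=4.2,interpolation=cv2.INTER_CUBIC))
E
```

```text
26 300.88461538461536 167.3846153846154 [ 0.6941 -0.0859  0.1   ]
32 354.34375 214.625 [ 0.5337 -0.2639  0.1   ]
0 nan nan [nan nan nan]
33 254.06060606060606 220.45454545454547 [0.5161 0.0725 0.1   ]
axis [nan nan nan] r [nan nan nan nan] ang [nan nan nan nan]
red 0 (np.float64(nan), np.float64(nan))
lever [0.46918345 0.08102835 0.19      ] (np.float64(nan), np.float64(nan))
brk 0 [nan nan nan] (np.float64(nan), np.float64(nan))<stdin>:9: RuntimeWarning: Mean of empty slice.
  ret = ret.dtype.type(ret / rcount)
<stdin>:13: RuntimeWarning: Mean of empty slice.
<stdin>:15: RuntimeWarning: Mean of empty slice.
```

View pics/crop.png

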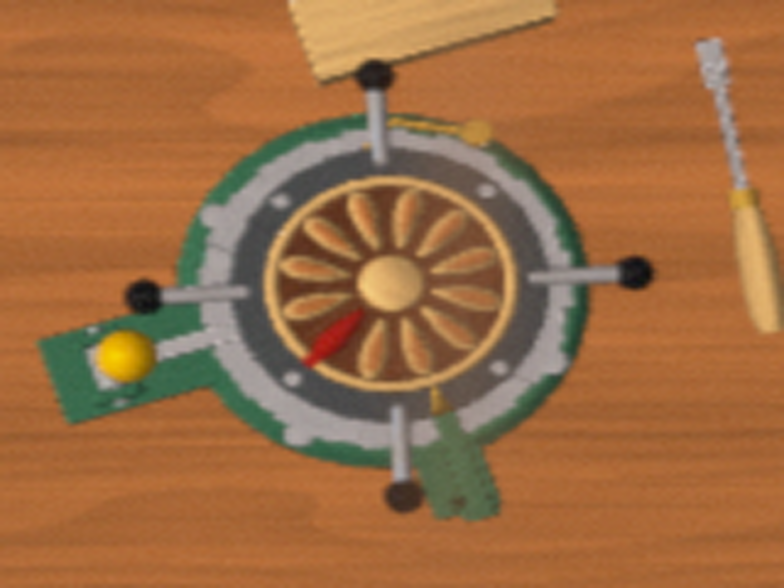

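The two opposite handles put the axis at (0.525,-0.096). The ball radius of 169 mm and the lever radius of 185 mm both match the sizes given. The lever is at 107.5°, so the pointer is at 197.5°. The red petal at about 139° is two clicks short, so it needs +60° counter-clockwise. I'll straddle the lever ball first.

```bash
cat >> h.py <<'E'
from scipy.spatial.transform import Rotation as R
AX=np.array([.5249,-.0957])
def pol(r,deg): return AX+r*np.array([np.cos(np.radians(deg)),np.sin(np.radians(deg))])
def to(*goals):  # goals: (r,deg,z,phi_deg) ; phi: yaw of tool x
    o=manip.get_obs(); M=R.from_quat(o["ee_rot"]).as_matrix(); yaw=np.degrees(np.arctan2(M[1,0],M[0,0]))
    print("t",o["clock"].round(2),"pos",o["position"].round(3),"yaw",yaw.round(1),"F",o["ft_force"].round(1))
    for r,d,z,f in goals:
        p=np.r_[pol(r,d),z]; print((r,d,z,f),p.round(3),"shift",(M.T@(p-o["position"])*1000).round(0),"twist",round(-np.radians(f-yaw),3))
E
python3 -c "
from h import *
to((.185,107.5,.34,17.5))"
```

```text
Traceback (most recent call last):
  File "h.py", line 13, in to
    print("t",o["clock"].round(2),"pos",o["position"].round(3),"yaw",yaw.round(1),"F",o["ft_force"].round(1))
              ^^^^^^^^^^^^^^^^
AttributeError: 'float' object has no attribute 'round'
```

```bash
sed -i 's/o\["clock"\].round(2)/round(o["clock"],2)/; s/o\["position"\].round/np.round(o["position"],9).round/; s/o\["ft_force"\].round/np.round(o["ft_force"],9).round/; s/p-o\["position"\]/p-np.array(o["position"])/' h.py
python3 -c "
from h import *
to((.185,107.5,.34,17.5))"
```

```text
t 0.1 pos [ 0.24  -0.577  0.303] yaw 22.6 F [ 0.  -0.   0.7]
(0.185, 107.5, 0.34, 17.5) [0.469 0.081 0.34 ] shift [ 464. -519.  -36.] twist 0.089
```

```bash
python3 -m creep '[[[0,0,-36],0],[[100,-112,-36],0.02],[[200,-224,-36],0.04],[[300,-336,-36],0.06],[[464,-519,-36],0.089]]' 1
python3 -c "
from h import *
to((.185,107.5,.34,17.5))"
```

```text
clock: 0.52
position: [0.2953, -0.4176, 0.3395]
ee_rot: [0.988, 0.152, -0.0, -0.0]
ft_force: [0.6, 0.1, 0.6]
grip_width: 1.002
grasp_force: 0.0
t 0.52 pos [ 0.295 -0.418  0.34 ] yaw 17.5 F [0.6 0.1 0.6]
(0.185, 107.5, 0.34, 17.5) [0.469 0.081 0.34 ] shift [ 315. -423.   -0.] twist -0.001
```

```bash
python3 -m creep '[[[315,-423,0],0],[[315,-423,0],0],[[315,-423,0],0],[[315,-423,0],0],[[315,-423,0],0]]'
python3 -c "
from h import *
to((.185,107.5,.34,17.5))"
```

```text
clock: 0.93
position: [0.3634, -0.2206, 0.3397]
ee_rot: [0.988, 0.152, -0.0, 0.0]
ft_force: [1.4, -0.2, 0.1]
grip_width: 0.998
grasp_force: 0.0
t 0.93 pos [ 0.363 -0.221  0.34 ] yaw 17.5 F [ 1.4 -0.2  0.1]
(0.185, 107.5, 0.34, 17.5) [0.469 0.081 0.34 ] shift [ 192. -256.   -0.] twist 0.0
```

```bash
python3 -m creep '[[[192,-256,0],0],[[192,-256,0],0],[[192,-256,0],0],[[192,-256,0],0],[[192,-256,0],0]]'
python3 -m creep '[[[70,-92,0],0],[[70,-92,0],0],[[70,-92,0],0],[[70,-92,0],0],[[70,-92,0],0]]'
python3 - <<'E'
from h import *
to((.185,107.5,.238,17.5))
c=camera("wrist"); save(c,"w1.png"); P=cloud(c)
hsv=cv2.cvtColor(c["pixels"],cv2.COLOR_RGB2HSV);H,S,V=[hsv[...,i].astype(int) for i in range(3)]
m=(H>20)&(H<35)&(S>170)&(V>120)&(P[...,2]>.15)&(P[...,2]<.22); vv,uu=np.nonzero(m); print(m.sum(),P[m].mean(0),P[m].min(0),P[m].max(0),uu.mean(),vv.mean())
E
```

```text
clock: 1.35
position: [0.4324, -0.024, 0.3399]
ee_rot: [0.988, 0.152, 0.0, 0.0]
ft_force: [0.9, -0.8, -0.2]
grip_width: 0.998
grasp_force: 0.0
clock: 1.77
position: [0.4714, 0.0845, 0.3395]
ee_rot: [0.988, 0.154, -0.0, -0.001]
ft_force: [0.7, -0.8, -0.1]
grip_width: 1.002
grasp_force: 0.0
t 1.77 pos [0.471 0.085 0.34 ] yaw 17.7 F [ 0.7 -0.8 -0.1]
(0.185, 107.5, 0.238, 17.5) [0.469 0.081 0.238] shift [ -3.   3. 102.] twist 0.004
2486 [0.47343238 0.08167033 0.20301485] [0.45320575 0.06034575 0.18589648] [0.48912477 0.09756212 0.20999844] 279.9481094127112 235.10619469026548
```

View pics/w1.png

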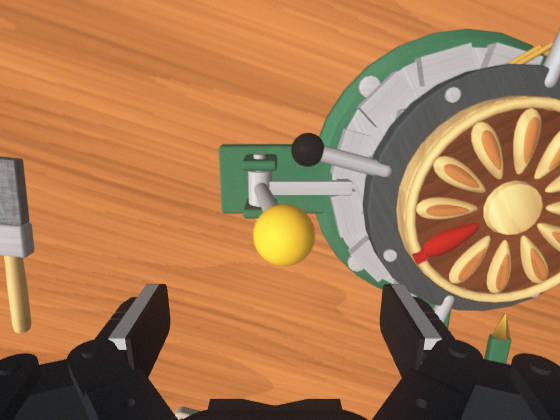

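The wrist view shows the yellow ball at (283,235), midway between the open fingers. The pointer tip is at (503,325) and the red petal at (447,243). Next I go down over the ball and pull outwards, along tool −y.

```bash
python3 -m creep '[[[0,4,35],0],[[0,4,70],0],[[0,4,102],0],[[0,4,102],0],[[0,4,102],0]]'
python3 -m creep '[[[0,-22,0],0],[[0,-38,0],0],[[0,-54,0],0],[[0,-68,0],0],[[0,-78,0],0]]'
python3 -m creep '[[[0,0,0],0],[[0,0,0],0],[[0,0,0],0]]'
python3 - <<'E'
from h import *
to((.242,107.5,.238,17.5),(.242,107.5,.34,17.5))
c=camera("wrist"); save(c,"w2.png"); P=cloud(c)
hsv=cv2.cvtColor(c["pixels"],cv2.COLOR_RGB2HSV);H,S,V=[hsv[...,i].astype(int) for i in range(3)]
m=(H>20)&(H<35)&(S>170)&(V>120)&(P[...,2]>.15)&(P[...,2]<.22); vv,uu=np.nonzero(m);q=(P[m].min(0)+P[m].max(0))/2; print(m.sum(),P[m].mean(0),q,np.hypot(*(q[:2]-AX)),uu.mean(),vv.mean())
E
```

```text
clock: 2.23
position: [0.4721, 0.0776, 0.2375]
ee_rot: [0.988, 0.152, -0.001, -0.0]
ft_force: [-0.3, -0.5, 1.0]
grip_width: 1.001
grasp_force: 0.0
clock: 2.65
position: [0.4499, 0.1543, 0.2405]
ee_rot: [0.988, 0.152, 0.002, 0.0]
ft_force: [0.3, 0.8, -0.6]
grip_width: 1.0
grasp_force: 0.0
clock: 2.9
position: [0.4499, 0.1523, 0.2385]
ee_rot: [0.988, 0.152, 0.0, 0.0]
ft_force: [0.3, 0.3, 0.5]
grip_width: 0.997
grasp_force: 0.0
t 2.9 pos [0.45  0.152 0.239] yaw 17.5 F [0.3 0.3 0.5]
(0.242, 107.5, 0.238, 17.5) [0.452 0.135 0.238] shift [-3. 17.  1.] twist -0.001
(0.242, 107.5, 0.34, 17.5) [0.452 0.135 0.34 ] shift [  -3.   17. -101.] twist -0.001
7448 [0.45717739 0.13873682 0.19850398] [0.45369205 0.13520321 0.19179928] 0.24163374394889703 317.3920515574651 327.0263157894737
```

The ball is now 242 mm from the axis, so the lever is fully out. Next I lift, shut the fingers and move to the clear side.

```bash
python3 -m creep '[[[0,17,-35],0],[[0,17,-70],0],[[0,17,-102],0],[[0,17,-102],0]]' 1
python3 -c "
from h import *
to((.138,-108,.34,17.5))"
```

```text
clock: 3.28
position: [0.4563, 0.1369, 0.3459]
ee_rot: [0.988, 0.151, 0.004, 0.0]
ft_force: [0.0, 0.2, 0.3]
grip_width: 0.997
grasp_force: 0.0
t 3.28 pos [0.456 0.137 0.346] yaw 17.4 F [0.  0.2 0.3]
(0.138, -108, 0.34, 17.5) [ 0.482 -0.227  0.34 ] shift [-84. 355.   6.] twist -0.001
```

```bash
python3 -m creep '[[[-84,355,0],0],[[-84,355,0],0],[[-84,355,0],0],[[-84,355,0],0],[[-84,355,0],0]]' 0
python3 -m creep '[[[-38,160,0],0],[[-38,160,0],0],[[-38,160,0],0],[[-38,160,0],0],[[-38,160,0],0]]' 0
python3 - <<'E'
from h import *
to((.138,-108,.158,17.5))
c=camera("wrist"); save(c,"w3.png")
E
```

```text
clock: 3.7
position: [0.4692, -0.0736, 0.3402]
ee_rot: [0.988, 0.152, 0.0, 0.0]
ft_force: [1.5, 0.3, 0.5]
grip_width: 0.299
grasp_force: 0.0
clock: 4.12
position: [0.4794, -0.2444, 0.3388]
ee_rot: [0.989, 0.147, -0.001, 0.001]
ft_force: [-1.1, -0.6, -1.0]
grip_width: 0.001
grasp_force: 0.0
t 4.12 pos [ 0.479 -0.244  0.339] yaw 16.9 F [-1.1 -0.6 -1. ]
(0.138, -108, 0.158, 17.5) [ 0.482 -0.227  0.158] shift [  8. -16. 181.] twist -0.011
```

View pics/w3.png

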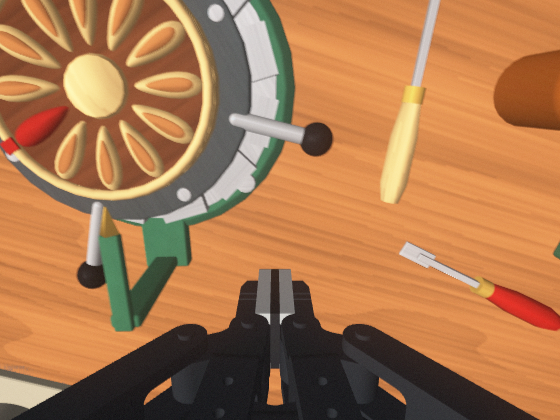

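This view shows the handle at (270,130) ahead of the shut fingers at (275,300), with the space below clear. I let the arm settle, then go down.

```bash
python3 -m creep '[[[0,0,0],0],[[0,0,0],0]]'
python3 -c "
from h import *
to((.138,-108,.158,17.5))"
```

```text
clock: 4.33
position: [0.4817, -0.234, 0.3399]
ee_rot: [0.988, 0.153, 0.0, -0.0]
ft_force: [-1.1, -0.1, 1.0]
grip_width: -0.004
grasp_force: 0.0
t 4.33 pos [ 0.482 -0.234  0.34 ] yaw 17.6 F [-1.1 -0.1  1. ]
(0.138, -108, 0.158, 17.5) [ 0.482 -0.227  0.158] shift [  3.  -6. 182.] twist 0.001
```

```bash
python3 -m creep '[[[3,-6,40],0],[[3,-6,80],0],[[3,-6,120],0],[[3,-6,155],0],[[3,-6,182],0]]'
python3 -m creep '[[[0,0,0],0],[[0,0,0],0]]'
python3 -c "
from h import *
to(*[(.138,d,.158,17.5) for d in (-100,-90,-80,-70,-60,-50,-40,-36)])"
```

```text
clock: 4.75
position: [0.4819, -0.2263, 0.1555]
ee_rot: [0.988, 0.154, -0.001, -0.0]
ft_force: [-0.1, -0.2, 0.8]
grip_width: -0.001
grasp_force: 0.0
clock: 4.92
position: [0.4825, -0.2269, 0.158]
ee_rot: [0.988, 0.153, -0.001, -0.001]
ft_force: [0.8, 0.2, 0.9]
grip_width: -0.001
grasp_force: 0.0
t 4.92 pos [ 0.483 -0.227  0.158] yaw 17.6 F [0.8 0.2 0.9]
(0.138, -100, 0.158, 17.5) [ 0.501 -0.232  0.158] shift [16. 10. -0.] twist 0.002
(0.138, -90, 0.158, 17.5) [ 0.525 -0.234  0.158] shift [38. 19. -0.] twist 0.002
(0.138, -80, 0.158, 17.5) [ 0.549 -0.232  0.158] shift [62. 25. -0.] twist 0.002
(0.138, -70, 0.158, 17.5) [ 0.572 -0.225  0.158] shift [86. 26. -0.] twist 0.002
(0.138, -60, 0.158, 17.5) [ 0.594 -0.215  0.158] shift [110.  23.  -0.] twist 0.002
(0.138, -50, 0.158, 17.5) [ 0.614 -0.201  0.158] shift [133.  15.  -0.] twist 0.002
(0.138, -40, 0.158, 17.5) [ 0.631 -0.184  0.158] shift [154.   4.  -0.] twist 0.002
(0.138, -36, 0.158, 17.5) [ 0.637 -0.177  0.158] shift [162.  -1.  -0.] twist 0.002
```

```bash
python3 -m creep '[[[16,10,0],0],[[27,15,0],0],[[38,19,0],0],[[50,22,0],0],[[60,24,0],0]]'
python3 -m creep '[[[11,2,0],0],[[22,2,0],0],[[22,2,0],0],[[22,2,0],0]]'
python3 - <<'E'
from h import *
to(*[(.138,d,.158,17.5) for d in (-60,-50,-43,-40)],(.138,-60,.34,17.5))
c=camera("wrist"); save(c,"w4.png")
E
```

```text
clock: 5.33
position: [0.5452, -0.233, 0.1601]
ee_rot: [0.988, 0.152, -0.003, -0.0]
ft_force: [-22.9, -1.5, 6.3]
grip_width: 0.0
grasp_force: 10.7
clock: 5.67
position: [0.57, -0.2278, 0.16]
ee_rot: [0.988, 0.153, 0.002, 0.001]
ft_force: [-0.7, -0.9, 1.1]
grip_width: -0.004
grasp_force: 0.0
t 5.67 pos [ 0.57  -0.228  0.16 ] yaw 17.6 F [-0.7 -0.9  1.1]
(0.138, -60, 0.158, 17.5) [ 0.594 -0.215  0.158] shift [27. -5.  2.] twist 0.002
(0.138, -50, 0.158, 17.5) [ 0.614 -0.201  0.158] shift [ 50. -12.   2.] twist 0.002
(0.138, -43, 0.158, 17.5) [ 0.626 -0.19   0.158] shift [ 65. -19.   2.] twist 0.002
(0.138, -40, 0.158, 17.5) [ 0.631 -0.184  0.158] shift [ 71. -23.   2.] twist 0.002
(0.138, -60, 0.34, 17.5) [ 0.594 -0.215  0.34 ] shift [  27.   -4. -180.] twist 0.002
```

View pics/w4.png

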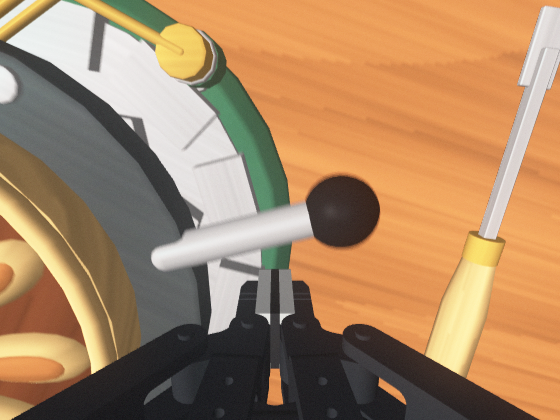

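The bar now points right and about 13° upward in the view, with its ball at (343,210). That is about −58° in the world, so one click is done. Now the second.

```bash
python3 -m creep '[[[13,-2,2],0],[[24,-5,2],0],[[35,-8,2],0],[[44,-11,2],0],[[52,-15,2],0]]'
python3 -m creep '[[[3,-2,0],0],[[3,-2,0],0],[[3,-2,0],0]]'
python3 - <<'E'
from h import *
to((.145,-65,.158,17.5),(.145,-65,.34,17.5))
c=camera("wrist"); save(c,"w5.png")
E
```

```text
clock: 6.13
position: [0.6116, -0.2013, 0.1558]
ee_rot: [0.989, 0.151, -0.004, 0.002]
ft_force: [-10.1, -5.9, 6.1]
grip_width: -0.002
grasp_force: 4.7
clock: 6.38
position: [0.6166, -0.1946, 0.156]
ee_rot: [0.988, 0.153, 0.0, -0.0]
ft_force: [0.7, 0.9, 0.5]
grip_width: -0.003
grasp_force: 0.0
t 6.38 pos [ 0.617 -0.195  0.156] yaw 17.6 F [0.7 0.9 0.5]
(0.145, -65, 0.158, 17.5) [ 0.586 -0.227  0.158] shift [-39.  22.  -2.] twist 0.001
(0.145, -65, 0.34, 17.5) [ 0.586 -0.227  0.34 ] shift [ -39.   22. -184.] twist 0.001
```

View pics/w5.png

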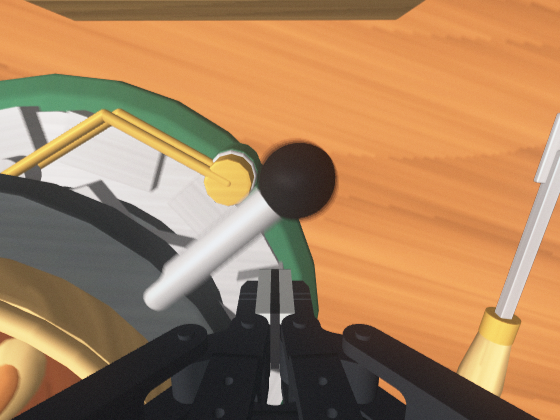

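The bar now leans about 42° up, with its ball at (298,180). That is about −29°, two clicks in all. I back off, lift and check the red petal from above.

```bash
python3 -m creep '[[[-6,3,0],0],[[-8,4,-38],0],[[-8,4,-78],0],[[-8,4,-118],0],[[-8,4,-158],0]]'
python3 -m creep '[[[0,0,-26],0],[[0,0,-26],0]]'
python3 - <<'E'
from h import *
c=camera("top"); save(c,"top6.png")
x=c["pixels"][150:290,225:385,::-1]; cv2.imwrite("pics/crop6.png",cv2.resize(x,None,fx=4.9,fy=4.2,interpolation=cv2.INTER_CUBIC))
to((.15,107.5,.34,17.5),(.264,107.5,.34,17.5))
E
```

```text
clock: 6.85
position: [0.6088, -0.2023, 0.3159]
ee_rot: [0.988, 0.152, 0.0, 0.0]
ft_force: [0.8, -0.9, -0.3]
grip_width: 0.001
grasp_force: 0.0
clock: 7.02
position: [0.6107, -0.2023, 0.3472]
ee_rot: [0.988, 0.152, 0.004, 0.002]
ft_force: [0.9, -0.1, 0.2]
grip_width: 0.005
grasp_force: 0.0
t 7.07 pos [ 0.61  -0.202  0.344] yaw 17.5 F [-0.  -0.2 -0.1]
(0.15, 107.5, 0.34, 17.5) [0.48  0.047 0.34 ] shift [ -49. -277.    2.] twist -0.0
(0.264, 107.5, 0.34, 17.5) [0.446 0.156 0.34 ] shift [ -49. -391.    2.] twist -0.0
```

View pics/crop6.png

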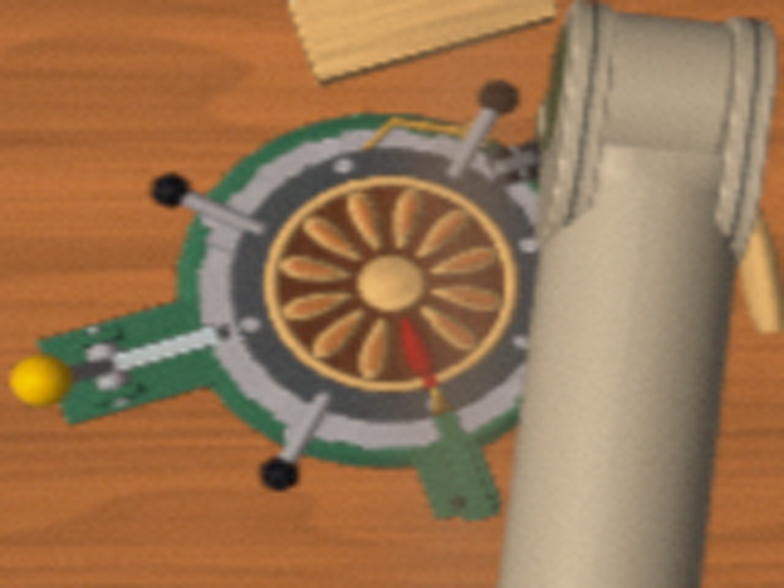

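The red petal, at (418,355), points right at the brass tip at (437,398). Next I throw the lever back in the same way.

```bash
python3 -m creep '[[[-49,-369,0],0],[[-49,-369,0],0],[[-49,-369,0],0],[[-49,-369,0],0],[[-49,-369,0],0]]' 1
python3 -m creep '[[[-20,-180,0],0],[[-20,-180,0],0],[[-20,-180,0],0],[[-20,-180,0],0],[[-20,-180,0],0]]' 1
python3 -m creep '[[[0,0,0],0],[[0,0,0],0]]'
python3 -c "
from h import *
to((.242,107.5,.34,17.5),(.242,107.5,.238,17.5))"
```

```text
clock: 7.48
position: [0.5195, -0.012, 0.3387]
ee_rot: [0.988, 0.152, -0.001, 0.0]
ft_force: [0.7, 0.3, 1.0]
grip_width: 0.711
grasp_force: 0.0
clock: 7.9
position: [0.4447, 0.1577, 0.3394]
ee_rot: [0.988, 0.155, -0.0, -0.0]
ft_force: [0.4, 0.7, -0.2]
grip_width: 0.999
grasp_force: 0.0
clock: 8.07
position: [0.4475, 0.1526, 0.3392]
ee_rot: [0.988, 0.153, -0.0, 0.0]
ft_force: [0.7, -0.7, 0.2]
grip_width: 0.995
grasp_force: 0.0
t 8.07 pos [0.447 0.153 0.339] yaw 17.6 F [ 0.7 -0.7  0.2]
(0.242, 107.5, 0.34, 17.5) [0.452 0.135 0.34 ] shift [-1. 18. -1.] twist 0.002
(0.242, 107.5, 0.238, 17.5) [0.452 0.135 0.238] shift [ -1.  18. 101.] twist 0.002
```

```bash
python3 -m creep '[[[-1,18,0],0],[[-1,18,20],0],[[-1,18,60],0],[[-1,18,101],0],[[-1,18,101],0]]'
python3 -m creep '[[[0,18,0],0],[[0,32,0],0],[[0,46,0],0],[[0,60,0],0],[[0,74,0],0]]'
python3 -m creep '[[[0,0,0],0],[[0,0,0],0],[[0,-14,0],0],[[0,-14,0],0]]'
python3 - <<'E'
from h import *
to((.185,107.5,.238,17.5),(.185,107.5,.34,17.5))
c=camera("wrist"); save(c,"w7.png"); P=cloud(c)
hsv=cv2.cvtColor(c["pixels"],cv2.COLOR_RGB2HSV);H,S,V=[hsv[...,i].astype(int) for i in range(3)]
m=(H>20)&(H<35)&(S>170)&(V>120)&(P[...,2]>.17)&(P[...,2]<.22); vv,uu=np.nonzero(m);q=(P[m].min(0)+P[m].max(0))/2; print(m.sum(),q,np.hypot(*(q[:2]-AX)),uu.mean(),vv.mean())
E
```

```text
clock: 8.48
position: [0.4497, 0.1318, 0.2319]
ee_rot: [0.989, 0.151, -0.005, 0.0]
ft_force: [-0.4, -0.9, -2.3]
grip_width: 0.995
grasp_force: 0.0
clock: 8.9
position: [0.4756, 0.0627, 0.2406]
ee_rot: [0.988, 0.151, 0.0, 0.0]
ft_force: [-0.4, -0.5, 0.5]
grip_width: 1.003
grasp_force: 0.0
clock: 9.23
position: [0.4701, 0.0803, 0.2398]
ee_rot: [0.988, 0.153, 0.0, -0.0]
ft_force: [-0.4, 1.2, 0.2]
grip_width: 1.001
grasp_force: 0.0
t 9.23 pos [0.47 0.08 0.24] yaw 17.7 F [-0.4  1.2  0.2]
(0.185, 107.5, 0.238, 17.5) [0.469 0.081 0.238] shift [-1. -1.  2.] twist 0.003
(0.185, 107.5, 0.34, 17.5) [0.469 0.081 0.34 ] shift [  -1.   -1. -100.] twist 0.003
7467 [0.47226144 0.0798522  0.19692025] 0.18327408886860114 273.4805142627561 324.05865809562073
```

The ball is back at 183 mm, so the lever is seated in the slot. I lift clear, check and hand in.

```bash
python3 -m creep '[[[0,0,-40],0],[[0,0,-80],0],[[0,0,-110],0],[[0,0,-110],0],[[0,0,-110],0]]'
python3 -m creep '[[[0,0,0],0],[[0,0,0],0],[[0,0,0],0]]'
python3 - <<'E'
from h import *
c=camera("wrist"); save(c,"w8.png"); P=cloud(c)
hsv=cv2.cvtColor(c["pixels"],cv2.COLOR_RGB2HSV);H,S,V=[hsv[...,i].astype(int) for i in range(3)]
r=np.hypot(P[...,0]-AX[0],P[...,1]-AX[1])
m=(H>20)&(H<35)&(S>170)&(V>120)&(P[...,2]>.18)&(P[...,2]<.22);q=(P[m].min(0)+P[m].max(0))/2;print("ball r",np.hypot(*(q[:2]-AX)))
m=((H<6)|(H>174))&(S>170)&(r<.09)&(P[...,2]>.11);q=P[m].mean(0);print("red",m.sum(),q,np.degrees(np.arctan2(q[1]-AX[1],q[0]-AX[0])))
E
```

```text
clock: 9.7
position: [0.4711, 0.078, 0.3509]
ee_rot: [0.988, 0.152, 0.002, 0.0]
ft_force: [0.1, -0.2, -0.1]
grip_width: 1.001
grasp_force: 0.0
clock: 9.95
position: [0.4701, 0.0778, 0.3479]
ee_rot: [0.988, 0.152, -0.001, -0.0]
ft_force: [0.3, -1.2, -0.4]
grip_width: 0.998
grasp_force: 0.0
ball r 0.18421277258129568
red 991 [ 0.47232514 -0.11231047  0.13214982] -162.46661829004728
```

View pics/w8.png

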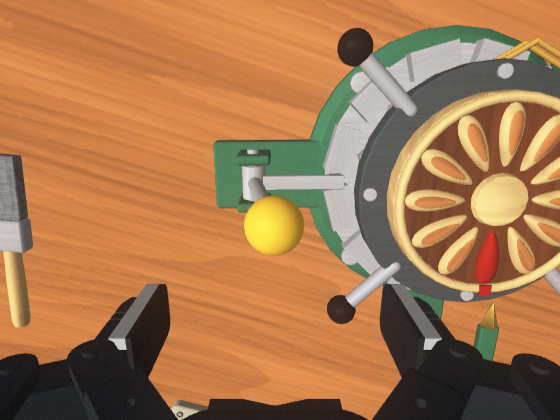

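The red petal, at (487,260), points at the brass tip at (488,315) at −162.5°, as intended. The lever is in and the gripper is clear.

```bash
python3 -c "
from workcell import manip
print(manip.hand_in())"
```

```text
the job is handed in; nothing more can be done
None
```

I turned the table two clicks so the red petal rests at the brass pointer (measured at −162.5°, as intended), threw the lever back in to lock it there, and handed the job in at about 10 s; the hand-in call gave no verdict.

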